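# Put the gearmotor away in the spares case

### The arm

A 7-joint arm with a two-finger parallel gripper is mounted at the origin on the work surface. World frame = base frame: x ahead of the robot, y to its left, z up, the work surface at z = 0. Lengths are in m, angles in rad, forces in N, time in s.
With the tool pointing down it reaches from about 0.4 to 0.9 m from the base axis. Payload 5.6 kg.
Tool frame: the origin (TCP) lies at the very end of the fingers, on their centre line; the grasp point (between the pads) lies 19 mm behind it; z points along the fingers, y is the direction in which the jaws open and shut (so a half turn about z gives the same grasp; the last joint's range is limited). The gripper opens to 92 mm and grips with 3 to 60 N. Pads are 20 mm wide; open, the fingers measure 128 mm over their backs; the gripper's body (75 mm by 189 mm) begins 69 mm behind the grasp point.
Start: joints at [1.273, 0.468, -0.012, 1.603, 0.006, 1.071, -0.056], TCP at [0.164, -0.629, 0.215] pointing down, gripper open.
Joint ranges: [-2.53, 2.53], [-0.31, 2.02], [-1.57, 1.55], [0.28, 2.44], [-1.29, 4.43], [0.15, 1.84], [-2.92, 2.92]. Speed limits (rad/s): [2.57, 2.57, 3.14, 3.14, 3.14, 3.14, 3.14].

### API

Orientations are given as a unit quaternion [w, x, y, z].
In Python, from plant import robot gives the robot as it stands. The module is installed in compiled form; this text tells all that it offers.
- The arm moves only by the tool apply_moves, never from a script. Its argument "moves" is a list that holds one entry, the list of rows, each a list of 4 numbers: the shift along the tool's x, y, z in mm, then the turn about the tool's z in degrees. In form: [[[dx, dy, dz, yaw], ...]]. A call has exactly 5 rows; each row is the pose to reach, as a shift and turn from the pose commanded when the call began, along the tool's axes at that moment; what a row does not reach only later rows make up. A row lasts 1/12 s, in which the tool goes at most 41.7 mm and 7.16 degrees, less where a joint would pass 70% of its speed; a pose out of reach is approached as far as the arm can. A call with a gripper value outside its range is refused whole. "hand" is the closure, from -1 (fully open) to 1 (shut), set as the call begins (left out, the last holds). The fingers move at their own pace and stop on an object; "newtons" is the grip in N (left out, the last holds). Time passes only in rows, so rows that repeat a pose let the fingers close, or fill a call up. It gives the time, the measured TCP pose, the force and the opening at its end, in the units of the state.
- robot.get_obs(): the state, without advancing time (a new reading comes with each control period).
- robot.read_camera(name): name is "side" or "top"; returns a dict with "color" (384x512x3 uint8, blue, green, red), "fx", "fy", "cx", "cy" (pixels), "extrinsics" (4x4, takes a point from camera to world coordinates). Camera axes: x right, y up, looking along -z (the intrinsics and any distortion apply to the point x, -y, -z); pixel columns grow to the right and rows downward; lengths in m; the calibration is good to about 2 mm. A picture is of the moment at which its call begins. There is no depth.
- robot.job_done(): hands the job in, once; it reports no verdict.
The state is a dict: "t": time; "joint_pos": joint angles; "qd": joint speeds; "joint_efforts": joint torques, N m; "position": TCP position; "eef_rot": TCP orientation; "contact_force": force on the tool from outside, world axes, zero at the start; "wrist_torque": the same for the moment, N m; "width": opening from 0.0 (shut) to 1.0 (fully open).
Only numpy, scipy, OpenCV 4.12 (cv2) and the standard library are available. Lean on these libraries where they do the work, as an engineer would, in place of code of your own. Each camera call takes 0.05 s, during which the arm holds its last target. There are 200 camera calls.

### The job

Lift the case's lid by its front bar until its folding stay locks, so that the lid stands open by itself, and set the small gearmotor down gently, standing, on the floor of the case. Then take hold of the pin at the stay's knuckle, break the stay by pushing it down, and use that pin to lower the lid until it is fully shut; never let the lid fall or slam, never strain the lid against its stay, and leave the wheel and the spool alone.

Things in the scene. Friction and masses are not known exactly. Their poses are not given: they have to be found in the camera images.
- case: Grey open case fixed to the bench, 170 mm deep (x), 180 mm wide (y), rim 120 mm high, walls 5 mm; origin at the centre of its underside; front faces -x, left is +y. Its rubber inner floor is 49 mm above the bench; a parts tray 77 mm high fills the back, so the free floor runs from x = -80 to +44 and y = -85 to +85 mm.
- lid_hinge (a point): Point on the lid's hinge axis, which runs along the case's y: 85 mm behind the case's centre, 122 mm above the bench, on its centre plane. Lid: aluminium, 7 mm thick, 170 mm long, 0.5 kg (varies by a quarter), turning freely; it falls shut from any angle unless held or locked. Its axes are the case's.
- lid (a joint): Lid angle, 0 shut, growing as it rises. The stay pulls straight at 1.21 to 1.42 rad (differs from case to case): there the lid stops. Let go there, it sinks about 0.04 rad and rests locked, the knuckle (helped by a weak spring) 0.33 rad over centre, bent upwards, on a stop. More than 0.01 rad short of straight it does not lock and falls.
- lid_bar: Round steel bar on the lid's front edge, 12 mm thick and 90 mm long along the case's y, held 45 mm out from the lid's edge by an arm at each end, free to turn on its own axis; origin at the middle of the bar, 215 mm from the hinge axis; when the lid is shut it stands 125 mm above the bench, 130 mm in front of the case's centre.
- stay_pin: Dark steel pin at the knuckle of the folding stay on the case's left side, along y, free to turn on its axis, 14 mm thick, 22 mm disc at its end; origin on the knuckle axis in the plane of the stay, 103 mm left of the case's centre plane. The pin runs from 6 to 77 mm left of its origin, the disc to 82 mm. Push it down 15 to 30 mm from locked, with a few N, to break the stay; then the lid's weight pushes it down.
- pin_grip (a point): Where to grip that pin: towards its outer end, 55 mm left of the pin's origin. About 60 mm above the bench with the lid shut, about 160 mm when locked. The lid follows the pin (up to 0.25 rad per 10 mm, so go slowly) and is shut when the pin is back down. The upper link, 70 mm long, joins the knuckle to the lid's left side, 75 mm from the hinge axis.
- stay_rod (a joint): Stretch in m of the overload spring between the stay's upper link and the lid, 0 at rest. It first gives when the lid is pulled at its bar with about 6 N once straight (20 N in the stay), then yields 1 mm per further 3 N at the bar, and is strained beyond 0.002. Pushing the pin on down after the lid is shut stretches it too.
- foot (a point): Axis of the foot pivot of the stay, in the plane of the stay, 72 mm above the bench and 63 to 78 mm in front of the case's centre (bolted in a slot: differs from case to case). The lower link is 113 mm long: the knuckle and its pin move on a circle of that radius about this axis, which runs along the case's y.
- motor: Small upright gearmotor: bright steel can with a dark gearbox on top, together a cylinder 36 mm across and 52 mm high, and a thin shaft, 62 mm high in all, 0.16 kg; origin at the centre of its underside. It stands on the bench to the right of the case, in one of three places shared with the wheel and the spool.
- wheel: Omni wheel lying flat, 60 mm across, 23 mm high; origin at the centre of its underside. A bystander.
- spool: Wooden spool, 44 mm across, 32 mm high; origin at the centre of its underside. A bystander.
There are look-alikes about, which are no part of the job. What is shaped like the motor but red is not meant.

How it is judged:
On the way, in this order (a step that is already met when the one before it is completed fails the run):
1. the lid is lifted past half way by its bar (value of joint lid above 0.6 rad and contact force between the fingers and lid_bar above 0.3 N), for 0.1 s.
2. the lid stands open by itself on its locked stay, nothing of the robot touching it (value of joint lid above 1.1 rad and contact force between each of the fingers, the arm and case below 0.1 N), for 0.5 s.
3. the motor, still in the fingers, is set down upright on the case's floor with the lid standing open (value of joint lid above 1.1 rad and z of motor in the frame of case between 0.04 and 0.055 m and x of motor in the frame of case between -0.08 and 0.05 m and y of motor in the frame of case between -0.085 and 0.085 m and angle between motor's own z axis and vertical below 0.2 rad and contact force between the fingers and motor above 0.3 N).
4. the stay is broken and the lid is on its way down, held by the stay's pin (value of joint lid between 0.2 and 0.9 rad and contact force between the fingers and stay_pin above 0.3 N), for 0.1 s.
At the end, for the whole second after the job is handed in: The lid is shut (within 0.04 rad) and the motor stands upright (within 0.2 rad), at rest, on the floor inside the case (value of joint lid below 0.04 rad and z of motor in the frame of case between 0.04 and 0.055 m and x of motor in the frame of case between -0.08 and 0.05 m and y of motor in the frame of case between -0.085 and 0.085 m and angle between motor's own z axis and vertical below 0.2 rad and linear speed of motor below 0.02 m/s); the robot touches nothing.
It fails at once if the lid falls or slams (comes down faster than 2.5 rad/s) (velocity of joint lid below -2.5 rad/s).
It fails at once if the stay is strained (its overload spring stretched by more than 2 mm) (value of joint stay_rod above 0.002 m).
It fails at once if the wheel is disturbed (moved by more than 30 mm) (distance of wheel from where it was at the start of the episode above 0.03 m).
It fails at once if the spool is disturbed (moved by more than 30 mm) (distance of spool from where it was at the start of the episode above 0.03 m).
It also fails if it takes over 72 s, if anything falls off the work surface, if the arm or the gripper's body presses on something with over 40 N, if the wrist force passes 120 N, or if a joint passes its speed limit or range.

## Working session

There is one attempt and no reset: what is moved stays moved. The work goes in short steps, Python scripts to look and compute and a tool call to move; the robot and the scene stay as the last step left them, time stands still between calls to the robot, and variables do not carry over. Pictures are saved under pics/ and viewed, about 8 in all and at most 12, crops included, and the job is handed in when it is done.

Besides the shell and the picture viewer there is one more tool, called by a JSON object that holds its "op" and its "data". apply_moves: Moves the arm, as the interface text tells. Its arguments: {"type":"object","properties":{"moves":{"type":"array"},"hand":{"type":"number"},"newtons":{"type":"number"}},"required":["moves"]}

```bash
mkdir -p pics; cat > h.py <<'E'
import numpy as np,cv2
from plant import robot
def shot(n,f):
    c=robot.read_camera(n); np.savez('pics/'+f+'.npz',E=c['extrinsics'],k=[c['fx'],c['fy'],c['cx'],c['cy']]); cv2.imwrite('pics/'+f+'.png',c['color']); return c
def ray(c,u,v):
    E=np.array(c['extrinsics']); d=E[:3,:3]@np.array([(u-c['cx'])/c['fx'],-(v-c['cy'])/c['fy'],-1]); return E[:3,3],d
def onz(c,u,v,z):
    o,d=ray(c,u,v); return o+d*(z-o[2])/d[2]
def tri(c1,p1,c2,p2):
    o1,d1=ray(c1,*p1);o2,d2=ray(c2,*p2)
    s=np.linalg.lstsq(np.c_[d1,-d2],o2-o1,rcond=None)[0]
    a=o1+d1*s[0];b=o2+d2*s[1];return (a+b)/2,np.linalg.norm(a-b)
def proj(c,P):
    E=np.array(c['extrinsics']); q=E[:3,:3].T@(np.array(P)-E[:3,3]); return c['cx']+c['fx']*q[0]/-q[2], c['cy']-c['fy']*q[1]/-q[2]
E
python3 - <<'E'
from h import *
np.set_printoptions(precision=4,suppress=True)
for n in('side','top'):
    c=shot(n,n+'0'); print(n,c.keys(),c['fx'],c['fy'],c['cx'],c['cy']);print(np.array(c['extrinsics']))
print(robot.get_obs())
E
```

```text
side dict_keys(['color', 'fx', 'fy', 'cx', 'cy', 'extrinsics']) 374.69207023554594 374.69207023554594 257.81147665746954 193.32944011545973
[[ 0.6942  0.3917 -0.6038  0.0469]
 [-0.7197  0.389  -0.5751 -0.546 ]
 [ 0.0096  0.8338  0.552   0.5748]
 [ 0.      0.      0.      1.    ]]
top dict_keys(['color', 'fx', 'fy', 'cx', 'cy', 'extrinsics']) 353.74406374819284 353.74406374819284 256.73086498468746 194.5994568360314
[[-0.0248  0.9966 -0.0784  0.4715]
 [-0.9996 -0.0236  0.0156 -0.0625]
 [ 0.0137  0.0788  0.9968  1.1547]
 [ 0.      0.      0.      1.    ]]
{'t': 0.1, 'joint_pos': array([ 1.273 ,  0.4683, -0.0116,  1.6035,  0.006 ,  1.0714, -0.0563]), 'qd': array([ 0.0016, -0.0023,  0.0002, -0.0025,  0.0011, -0.0007, -0.0019]), 'joint_efforts': array([  0.001 , -52.1647,  -0.0126, -24.437 ,  -0.0568,   0.0141,
         0.0001]), 'position': array([ 0.1636, -0.6285,  0.2137]), 'eef_rot': array([-0.0008,  0.9919,  0.127 , -0.0002]), 'contact_force': array([0.1189, 0.4449, 0.0782]), 'wrist_torque': array([ 0.    ,  0.0078, -0.0048]), 'width': 0.9991521668599729}
```

View pics/top0.png

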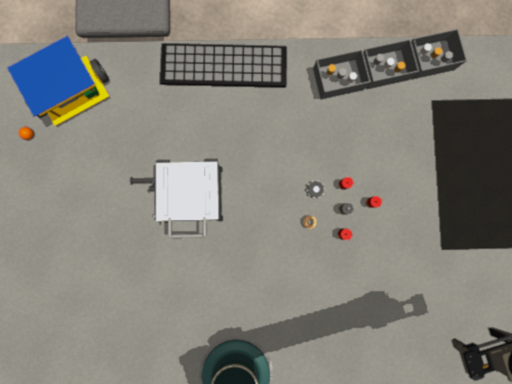

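View pics/side0.png

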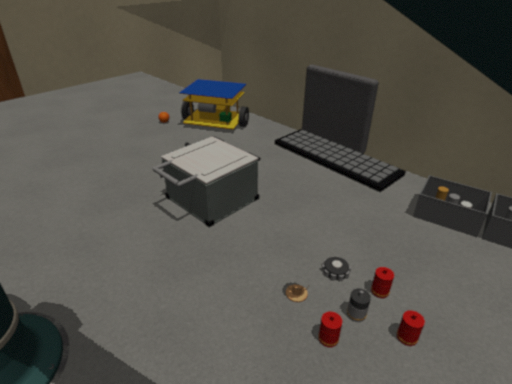

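Top view: motor candidates are the grey can (346,209) and three red ones (347,183), (375,202), (346,234). The grey one fits, as it has a bright can and dark top. Wheel is at (314,189), spool at (310,222), case lid at (187,190), bar at about (187,236), and pin at about (142,181).

```bash
python3 - <<'E'
from h import *
t=cv2.imread('pics/top0.png');s=cv2.imread('pics/side0.png')
a=cv2.resize(t[145:250,120:260],None,fx=4,fy=4,interpolation=cv2.INTER_CUBIC)[:, :400]
a=cv2.resize(t[150:245,125:225],(400,380),interpolation=cv2.INTER_CUBIC)
b=cv2.resize(t[165:245,295:395],(400,320),interpolation=cv2.INTER_CUBIC)
c=cv2.resize(s[130:225,150:270],(400,317),interpolation=cv2.INTER_CUBIC)[:200+117]
d=cv2.resize(s[250:350,280:430],(400,267),interpolation=cv2.INTER_CUBIC)
out=np.zeros((600,800,3),np.uint8)
L=np.vstack([a,c])[:600];R=np.vstack([b,d])
out[:len(L),:400]=L[:600];out[:len(R),400:]=R
cv2.imwrite('pics/crop0.png',out)
z=np.load('pics/top0.npz');C=dict(zip(['fx','fy','cx','cy'],z['k']),extrinsics=z['E'])
np.set_printoptions(precision=4,suppress=True)
m=((t.min(2)>170)*255).astype(np.uint8);m[:, 230:]=0;m[:140]=0;m[250:]=0
k=max(cv2.findContours(cv2.morphologyEx(m,cv2.MORPH_OPEN,np.ones((5,5))),0,1)[0],key=cv2.contourArea)
r=cv2.minAreaRect(k);print('lid',r,[onz(C,*p,.127)[:2] for p in cv2.boxPoints(r)])
for n,p,h in [('barL',(168.5,236),.125),('barR',(206,236),.125),('motor',(346.5,208.5),.055),('wheel',(314.5,189),.02),('spool',(309.5,222),.03),('r1',(347,183),.05),('r2',(375,202),.05),('r3',(346,234),.05)]:
    print(n,onz(C,*p,h))
E
```

```text
lid ((186.5, 191.0), (58.0, 61.0), 90.0) [array([0.6549, 0.2136]), array([0.6509, 0.0355]), array([0.4813, 0.0382]), array([0.4857, 0.214 ])]
barL [0.4388 0.1787 0.125 ]
barR [0.4361 0.0708 0.125 ]
motor [ 0.5079 -0.3586  0.055 ]
wheel [ 0.5744 -0.2672  0.02  ]
spool [ 0.4687 -0.2455  0.03  ]
r1 [ 0.5883 -0.3652  0.05  ]
r2 [ 0.5263 -0.4508  0.05  ]
r3 [ 0.4287 -0.3549  0.05  ]
```

View pics/crop0.png

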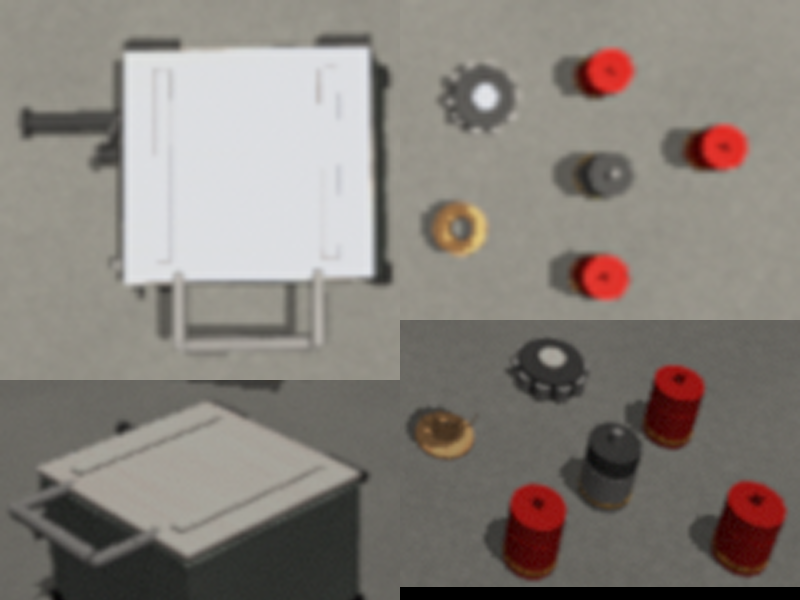

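Grey can with dark top confirmed as the motor; the other three are red look-alikes. Next, fit the case pose.

```bash
cat >> h.py <<'E'
def load(f):
    z=np.load('pics/'+f+'.npz');return dict(zip(['fx','fy','cx','cy'],z['k']),extrinsics=z['E'])
np.set_printoptions(precision=4,suppress=True)
E
python3 - <<'E'
from h import *
T=load('top0');S=load('side0')
f=lambda x,y:(125+x/4-.375,150+y/4-.375)
g=lambda x,y:(150+x*.3-.35,130+y*.3-.35)
for n,p,z in [('TL',(124,50),.1275),('TR',(370,45),.1275),('BR',(375,278),.1275),('BL',(124,283),.1275),('barL',(178,346),.125),('barR',(319,343),.125),('pin in',(112,122),.06),('pin out',(25,123),.06)]:
    print(n,onz(T,*f(*p),z))
# side: bar corners (crop coords rel to 380)
print('tri barL',tri(T,f(178,346),S,g(15,132)));print('tri barR',tri(T,f(319,343),S,g(97,177)))
# motor top-of-gearbox
print('motor',tri(T,(295+606/4,165+174/4),S,(280+613*0+213*.375,250+108*.375)))
s=cv2.imread('pics/side0.png')
E
```

```text
TL [0.6545 0.2145 0.1275]
TR [0.6541 0.035  0.1275]
BR [0.4838 0.0341 0.1275]
BL [0.4846 0.2149 0.1275]
barL [0.4384 0.1769 0.125 ]
barR [0.438  0.0755 0.125 ]
pin in [0.6103 0.2421 0.06  ]
pin out [0.611  0.3093 0.06  ]
tri barL (array([0.4398, 0.1764, 0.1228]), np.float64(0.0036202331211891057))
tri barR (array([0.4391, 0.0741, 0.1297]), np.float64(0.0024316167404649243))
motor (array([ 0.4297, -0.4792,  0.2577]), np.float64(0.19151124952492768))
```

{"op": "apply_moves", "data": {"moves": [[[20,-11,0,0],[55,-31,0,0],[90,-50,0,0],[125,-70,0,0],[160,-90,0,0]]], "hand": 0.39, "newtons": 20}}

```text
t: 0.52
position: [0.2967, -0.5, 0.2142]
eef_rot: [-0.0, 0.992, 0.127, -0.0]
contact_force: [0.6, -0.4, -0.1]
width: 0.657
```

{"op": "apply_moves", "data": {"moves": [[[23,-31,0,0],[46,-62,0,0],[69,-94,0,0],[92,-126,0,0],[115,-157,0,0]]]}}

```text
t: 0.93
position: [0.3678, -0.3186, 0.2144]
eef_rot: [-0.0, 0.992, 0.127, -0.0]
contact_force: [-0.1, -0.2, 0.6]
width: 0.313
```

{"op": "apply_moves", "data": {"moves": [[[21,-32,0,0],[42,-64,0,0],[63,-96,0,0],[84,-128,0,0],[105,-160,0,0]]]}}

```text
t: 1.35
position: [0.4289, -0.1376, 0.2145]
eef_rot: [0.0, 0.992, 0.127, -0.0]
contact_force: [0.7, -0.5, -0.6]
width: 0.305
```

{"op": "apply_moves", "data": {"moves": [[[14,-36,0,0],[28,-72,0,0],[42,-108,0,0],[56,-144,0,0],[64,-170,0,0]]]}}

```text
t: 1.77
position: [0.448, 0.0447, 0.2146]
eef_rot: [-0.0, 0.992, 0.128, 0.0]
contact_force: [0.9, -0.7, 0.2]
width: 0.306
```

{"op": "apply_moves", "data": {"moves": [[[4,-20,0,-7],[8,-40,0,-14],[12,-60,0,-21],[12,-70,0,-28],[12,-70,0,-35]]]}}

```text
t: 2.18
position: [0.4412, 0.1147, 0.2144]
eef_rot: [-0.001, 0.906, 0.424, -0.0]
contact_force: [0.1, -0.3, 0.4]
width: 0.305
```

{"op": "apply_moves", "data": {"moves": [[[0,0,0,-7],[0,0,0,-14],[0,0,0,-21],[0,0,0,-28],[0,0,0,-35]]]}}

```text
t: 2.6
position: [0.4418, 0.1119, 0.2143]
eef_rot: [-0.0, 0.738, 0.675, -0.0]
contact_force: [0.1, -0.2, -0.1]
width: 0.305
```

{"op": "apply_moves", "data": {"moves": [[[13,-4,0,-5],[13,-4,10,-5.1],[13,-4,25,-5.1],[13,-4,40,-5.1],[13,-4,50,-5.1]]]}}

```text
t: 3.02
position: [0.4384, 0.1246, 0.1626]
eef_rot: [-0.001, 0.71, 0.704, -0.001]
contact_force: [0.2, 0.2, -0.1]
width: 0.304
```

```bash
python3 - <<'E'
from h import *
c=shot('top','top1');d=shot('side','side1')
a=cv2.resize(c['color'][150:260,120:260],(560,440),interpolation=cv2.INTER_CUBIC)
b=cv2.resize(d['color'][90:230,120:270],(240,224)); print(robot.get_obs()['position'])
b=cv2.resize(d['color'][80:230,130:210],(235,440),interpolation=cv2.INTER_CUBIC)
cv2.imwrite('pics/c1.png',np.hstack([a,b]))
E
```

```text
[0.4378 0.1246 0.1626]
```

View pics/c1.png

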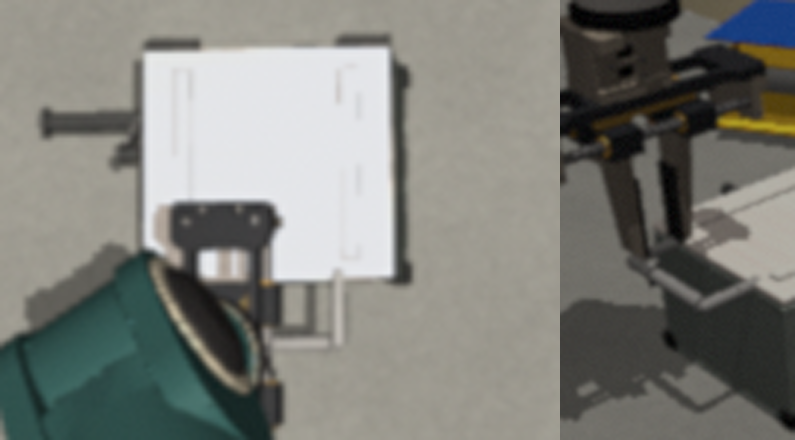

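The fingers straddle the bar line, one on each side. Descend and grip.

{"op": "apply_moves", "data": {"moves": [[[0,1,10,-0.5],[0,1,22,-0.5],[0,1,34,-0.5],[0,1,46,-0.5],[0,1,56,-0.5]]]}}

```text
t: 3.53
position: [0.4406, 0.1253, 0.1079]
eef_rot: [0.0, 0.706, 0.708, 0.0]
contact_force: [0.4, -0.8, -0.3]
width: 0.307
```

{"op": "apply_moves", "data": {"moves": [[[0,0,0,0],[0,0,0,0],[0,0,0,0],[0,0,0,0],[0,0,0,0]]], "hand": 1, "newtons": 20}}

```text
t: 3.95
position: [0.4408, 0.1255, 0.109]
eef_rot: [0.0, 0.706, 0.708, 0.001]
contact_force: [1.2, 0.1, -2.6]
width: 0.119
```

```bash
python3 - <<'E'
from h import *
o=robot.get_obs();print(o['position'],o['contact_force'],o['width'])
# arc offsets for bar: hinge at case(85,122), R 215; at theta0: bar (-130,125)
r=np.hypot(215,3);t0=np.arctan2(3,215)
for th in np.arange(0,1.46,.05):
    print('%.2f x %.1f z %.1f'%(th,r-r*np.cos(th+t0)-(r-r*np.cos(t0)),r*np.sin(th+t0)-3))
E
```

```text
[0.4408 0.1255 0.109 ] [ 1.1855  0.0891 -2.5833] 0.11915633141465859
0.00 x 0.0 z 0.0
0.05 x 0.4 z 10.7
0.10 x 1.4 z 21.4
0.15 x 2.9 z 32.1
0.20 x 4.9 z 42.7
0.25 x 7.4 z 53.1
0.30 x 10.5 z 63.4
0.35 x 14.1 z 73.5
0.40 x 18.1 z 83.5
0.45 x 22.7 z 93.2
0.50 x 27.8 z 102.7
0.55 x 33.3 z 111.9
0.60 x 39.2 z 120.9
0.65 x 45.7 z 129.5
0.70 x 52.5 z 137.8
0.75 x 59.7 z 145.7
0.80 x 67.4 z 153.3
0.85 x 75.4 z 160.5
0.90 x 83.7 z 167.3
0.95 x 92.4 z 173.6
1.00 x 101.4 z 179.5
1.05 x 110.6 z 185.0
1.10 x 120.2 z 190.0
1.15 x 129.9 z 194.5
1.20 x 139.9 z 198.5
1.25 x 150.1 z 202.0
1.30 x 160.4 z 205.0
1.35 x 170.8 z 207.4
1.40 x 181.4 z 209.4
1.45 x 192.1 z 210.8
```

{"op": "apply_moves", "data": {"moves": [[[0,0.4,-10.7,0],[0,1.4,-21.4,0],[0,2.9,-32.1,0],[0,4.9,-42.7,0],[0,7.4,-53.1,0]]]}}

```text
t: 4.37
position: [0.4487, 0.1255, 0.1634]
eef_rot: [0.001, 0.706, 0.708, 0.001]
contact_force: [4.7, 1.8, -3.7]
width: 0.122
```

{"op": "apply_moves", "data": {"moves": [[[0,3.1,-10.3,0],[0,6.7,-20.4,0],[0,10.7,-30.4,0],[0,15.3,-40.1,0],[0,20.4,-49.6,0]]]}}

```text
t: 4.78
position: [0.4693, 0.1255, 0.2126]
eef_rot: [0.001, 0.706, 0.708, 0.001]
contact_force: [7.1, 1.7, -5.9]
width: 0.124
```

{"op": "apply_moves", "data": {"moves": [[[0,5.5,-9.2,0],[0,11.4,-18.2,0],[0,17.9,-26.8,0],[0,24.7,-35.1,0],[0,31.9,-43,0]]]}}

```text
t: 5.2
position: [0.5009, 0.1254, 0.2548]
eef_rot: [0.0, 0.706, 0.708, 0.001]
contact_force: [8.8, 1.8, -10.2]
width: 0.128
```

{"op": "apply_moves", "data": {"moves": [[[0,7.7,-7.6,0],[0,15.7,-14.8,0],[0,24,-21.6,0],[0,32.7,-27.9,0],[0,41.7,-33.8,0]]]}}

```text
t: 5.62
position: [0.5413, 0.1254, 0.2877]
eef_rot: [-0.001, 0.706, 0.708, -0.001]
contact_force: [5.0, 1.9, -9.2]
width: 0.121
```

{"op": "apply_moves", "data": {"moves": [[[0,9.2,-5.5,0],[0,18.8,-10.5,0],[0,28.5,-15,0],[0,28.5,-15,0],[0,28.5,-15,0]]]}}

```text
t: 6.03
position: [0.5693, 0.1253, 0.3024]
eef_rot: [-0.001, 0.706, 0.708, -0.001]
contact_force: [1.7, -0.4, -6.0]
width: 0.125
```

{"op": "apply_moves", "data": {"moves": [[[0,4,-1.5,0],[0,8,-2.9,0],[0,11,-3.8,0],[0,14,-4.7,0],[0,14,-4.7,0]]]}}

```text
t: 6.45
position: [0.5848, 0.1254, 0.3084]
eef_rot: [0.0, 0.706, 0.708, 0.0]
contact_force: [-0.1, -1.2, -0.5]
width: 0.119
```

{"op": "apply_moves", "data": {"moves": [[[0,2,-0.6,0],[0,4,-1.2,0],[0,6,-1.9,0],[0,6,-1.9,0],[0,6,-1.9,0]]]}}

```text
t: 6.87
position: [0.5905, 0.1254, 0.3102]
eef_rot: [0.0, 0.706, 0.708, -0.0]
contact_force: [-0.8, -4.4, 3.5]
width: 0.123
```

{"op": "apply_moves", "data": {"moves": [[[0,1.5,-0.8,0],[0,3,-1.4,0],[0,4,-1.7,0],[0,4,-1.7,0],[0,4,-1.7,0]]]}}

```text
t: 7.28
position: [0.5944, 0.1254, 0.3115]
eef_rot: [0.0, 0.706, 0.708, -0.0]
contact_force: [-1.3, -5.6, 2.6]
width: 0.122
```

{"op": "apply_moves", "data": {"moves": [[[0,1,-0.4,0],[0,2,-0.8,0],[0,3,-1.1,0],[0,3,-1.1,0],[0,3,-1.1,0]]]}}

```text
t: 7.7
position: [0.5974, 0.1254, 0.3124]
eef_rot: [0.0, 0.706, 0.708, -0.0]
contact_force: [-0.9, -5.1, 2.0]
width: 0.122
```

{"op": "apply_moves", "data": {"moves": [[[0,1,-0.3,0],[0,2,-0.6,0],[0,3,-0.9,0],[0,3,-0.9,0],[0,3,-0.9,0]]]}}

```text
t: 8.12
position: [0.6004, 0.1254, 0.3132]
eef_rot: [0.0, 0.706, 0.708, -0.0]
contact_force: [-0.4, -4.9, 1.4]
width: 0.121
```

{"op": "apply_moves", "data": {"moves": [[[0,1,-0.3,0],[0,2,-0.5,0],[0,2.5,-0.7,0],[0,2.5,-0.7,0],[0,2.5,-0.7,0]]]}}

```text
t: 8.53
position: [0.603, 0.1254, 0.3139]
eef_rot: [0.0, 0.706, 0.708, -0.0]
contact_force: [-0.8, -5.2, 1.8]
width: 0.124
```

{"op": "apply_moves", "data": {"moves": [[[0,1,-0.3,0],[0,2,-0.5,0],[0,2,-0.5,0],[0,2,-0.5,0],[0,2,-0.5,0]]]}}

```text
t: 8.95
position: [0.6051, 0.1254, 0.3144]
eef_rot: [0.0, 0.706, 0.708, 0.0]
contact_force: [0.1, -4.7, 1.0]
width: 0.123
```

{"op": "apply_moves", "data": {"moves": [[[0,1,-0.2,0],[0,2,-0.4,0],[0,2,-0.4,0],[0,2,-0.4,0],[0,2,-0.4,0]]]}}

```text
t: 9.37
position: [0.606, 0.1255, 0.3146]
eef_rot: [-0.0, 0.706, 0.708, -0.001]
contact_force: [-2.8, -4.5, 2.1]
width: 0.123
```

{"op": "apply_moves", "data": {"moves": [[[0,0.5,-0.1,0],[0,1,-0.2,0],[0,1,-0.2,0],[0,1,-0.2,0],[0,1,-0.2,0]]]}}

```text
t: 9.78
position: [0.6063, 0.1255, 0.3146]
eef_rot: [-0.001, 0.706, 0.708, -0.002]
contact_force: [-5.6, -5.6, 2.8]
width: 0.121
```

Force rose to about 4–5 N while the bar stopped moving, so the stay is straight at about 1.325 rad. Release.

{"op": "apply_moves", "data": {"moves": [[[0,0,0,0],[0,0,0,0],[0,0,0,0],[0,0,0,0],[0,0,0,0]]], "hand": -0.3}}

```text
t: 10.2
position: [0.6078, 0.1268, 0.3152]
eef_rot: [-0.0, 0.706, 0.709, 0.001]
contact_force: [0.7, 0.5, -0.6]
width: 0.461
```

{"op": "apply_moves", "data": {"moves": [[[0,-3,0,0],[0,-3,-10,0],[0,-3,-25,0],[0,-3,-45,0],[0,-3,-65,0]]]}}

```text
t: 10.62
position: [0.6045, 0.126, 0.3816]
eef_rot: [-0.0, 0.706, 0.708, 0.0]
contact_force: [-0.8, -1.2, -0.0]
width: 0.649
```

```bash
python3 - <<'E'
from h import *
c=shot('top','top2');d=shot('side','side2')
a=cv2.resize(c['color'][130:260,110:260],(450,390),interpolation=cv2.INTER_CUBIC)
b=cv2.resize(d['color'][50:220,140:292],(349,390),interpolation=cv2.INTER_CUBIC); print(robot.get_obs()['position'])
cv2.imwrite('pics/c2.png',np.hstack([a,b]))
E
```

```text
[0.606  0.1269 0.3846]
```

View pics/c2.png

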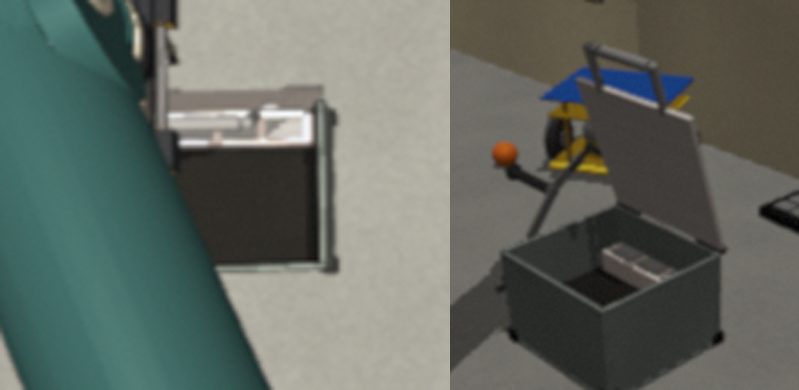

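Lid stands open by itself (side crop), and the stay pin points left at about crop (530,178). On to the motor.

{"op": "apply_moves", "data": {"moves": [[[-25,-5,-5,0],[-65,-13,-5,0],[-105,-21,-5,0],[-145,-30,-5,0],[-185,-38,-5,0]]], "hand": -0.3}}

```text
t: 11.13
position: [0.5664, -0.0608, 0.385]
eef_rot: [-0.0, 0.706, 0.708, -0.0]
contact_force: [0.9, -0.5, 0.4]
width: 0.648
```

{"op": "apply_moves", "data": {"moves": [[[-35,-8,10,0],[-70,-16,25,0],[-105,-24,40,0],[-140,-32,55,0],[-175,-40,70,0]]]}}

```text
t: 11.55
position: [0.527, -0.2359, 0.3144]
eef_rot: [0.0, 0.706, 0.708, -0.0]
contact_force: [0.2, -0.4, 0.3]
width: 0.648
```

{"op": "apply_moves", "data": {"moves": [[[-30,-6,15,7],[-60,-12,30,14],[-90,-18,45,21],[-126,-18,60,28],[-126,-18,70,35]]]}}

```text
t: 11.97
position: [0.5068, -0.3686, 0.2426]
eef_rot: [0.001, 0.89, 0.456, -0.002]
contact_force: [-1.6, -0.6, -0.2]
width: 0.646
```

{"op": "apply_moves", "data": {"moves": [[[0,0,10,7],[0,0,20,14],[0,0,30,21],[0,0,40,28],[0,0,50,35]]]}}

```text
t: 12.38
position: [0.5101, -0.3602, 0.1943]
eef_rot: [-0.0, 0.985, 0.172, -0.0]
contact_force: [-0.4, -0.0, 0.6]
width: 0.649
```

{"op": "apply_moves", "data": {"moves": [[[0,0,10,7],[0,0,20,14],[0,0,30,20],[0,0,30,20],[0,0,30,20]]]}}

```text
t: 12.8
position: [0.51, -0.36, 0.1646]
eef_rot: [-0.0, 1.0, 0.003, -0.001]
contact_force: [-0.7, -0.3, 0.6]
width: 0.651
```

```bash
python3 - <<'E'
from h import *
o=robot.get_obs();print(o['position'],o['eef_rot'],o['joint_pos'])
c=shot('top','top3');d=shot('side','side3')
a=cv2.resize(c['color'][150:260,280:410],(390,330),interpolation=cv2.INTER_CUBIC)
b=cv2.resize(d['color'][190:360,270:450],(400,378),interpolation=cv2.INTER_CUBIC)[:330]
cv2.imwrite('pics/c3.png',np.hstack([a,b]))
E
```

```text
[ 0.51   -0.36    0.1646] [-0.0004  1.      0.0034 -0.0006] [ 0.6695  0.485  -0.1452  1.7047  0.0826  0.9593 -1.0707]
```

View pics/c3.png

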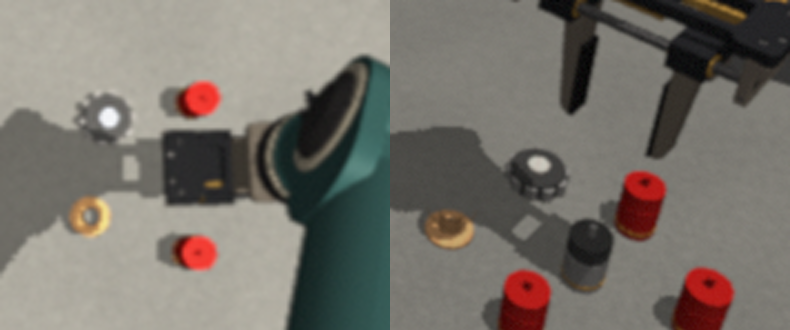

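{"op": "apply_moves", "data": {"moves": [[[-2,0,20,0],[-2,0,42,0],[-2,0,64,0],[-2,0,86,0],[-2,0,104,0]]]}}

```text
t: 13.32
position: [0.5084, -0.3606, 0.0606]
eef_rot: [0.0, 1.0, 0.003, 0.0]
contact_force: [0.1, -0.4, 0.1]
width: 0.648
```

{"op": "apply_moves", "data": {"moves": [[[0,0,10,0],[0,0,20,0],[0,0,30,0],[0,0,38,0],[0,0,38,0]]]}}

```text
t: 13.73
position: [0.5078, -0.3601, 0.022]
eef_rot: [-0.0, 1.0, 0.002, -0.001]
contact_force: [-0.9, 0.3, 0.0]
width: 0.647
```

{"op": "apply_moves", "data": {"moves": [[[0,0,0,0],[0,0,0,0],[0,0,0,0],[0,0,0,0],[0,0,0,0]]], "hand": 1, "newtons": 20}}

```text
t: 14.15
position: [0.5088, -0.361, 0.024]
eef_rot: [0.001, 1.0, 0.002, 0.001]
contact_force: [0.2, -0.7, 2.4]
width: 0.386
```

{"op": "apply_moves", "data": {"moves": [[[0,0,0,0],[0,0,-2,0],[0,0,-8,0],[0,0,-16,0],[0,0,-26,0]]]}}

```text
t: 14.57
position: [0.5078, -0.36, 0.0493]
eef_rot: [-0.0, 1.0, 0.002, -0.001]
contact_force: [0.4, -0.5, -1.7]
width: 0.39
```

{"op": "apply_moves", "data": {"moves": [[[0,0,-25,0],[1,-5,-60,0],[2,-20,-95,0],[3,-45,-130,0],[4,-75,-155,0]]]}}

```text
t: 14.98
position: [0.5124, -0.287, 0.208]
eef_rot: [0.001, 1.0, -0.0, 0.002]
contact_force: [-0.3, -0.4, -1.0]
width: 0.388
```

{"op": "apply_moves", "data": {"moves": [[[0,-35,-2,0],[0,-70,-5,0],[0,-105,-5,0],[1,-140,-5,0],[2,-175,-5,0]]]}}

```text
t: 15.4
position: [0.5132, -0.1088, 0.2105]
eef_rot: [0.0, 1.0, 0.002, 0.001]
contact_force: [0.2, 0.3, -1.7]
width: 0.389
```

{"op": "apply_moves", "data": {"moves": [[[0,-35,0,0],[0,-70,0,0],[0,-105,0,0],[0,-140,0,0],[0,-165,0,0]]]}}

```text
t: 15.82
position: [0.5124, 0.0581, 0.2104]
eef_rot: [-0.0, 1.0, 0.003, 0.001]
contact_force: [0.6, -1.2, -1.5]
width: 0.382
```

{"op": "apply_moves", "data": {"moves": [[[0,-20,0,0],[0,-38,0,0],[0,-50,0,0],[0,-50,0,0],[0,-50,0,0]]]}}

```text
t: 16.23
position: [0.5127, 0.1047, 0.2098]
eef_rot: [0.0, 1.0, 0.002, 0.0]
contact_force: [-0.0, 0.2, -1.7]
width: 0.387
```

```bash
python3 - <<'E'
from h import *
o=robot.get_obs();print(o['position'],o['eef_rot'],o['joint_pos'],o['contact_force'])
c=shot('top','top4');d=shot('side','side4')
a=cv2.resize(c['color'][110:270,110:270],(400,400),interpolation=cv2.INTER_CUBIC)
b=cv2.resize(d['color'][40:220,120:300],(400,400),interpolation=cv2.INTER_CUBIC)
cv2.imwrite('pics/c4.png',np.hstack([a,b]))
E
```

```text
[0.5127 0.1047 0.2098] [0.0002 1.     0.0024 0.0003] [ 0.0442  0.29   -0.3668  1.8976  0.1249  0.9755 -1.9449] [-0.0243  0.1594 -1.6626]
```

View pics/c4.png

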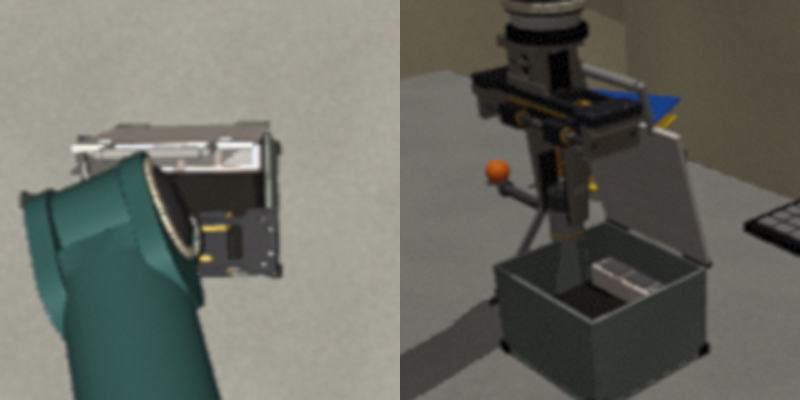

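{"op": "apply_moves", "data": {"moves": [[[0,0,15,0],[0,0,38,0],[0,0,61,0],[0,0,84,0],[0,0,100,0]]]}}

```text
t: 16.75
position: [0.5121, 0.1025, 0.1074]
eef_rot: [0.001, 1.0, 0.001, -0.001]
contact_force: [-0.4, 0.0, -0.7]
width: 0.387
```

{"op": "apply_moves", "data": {"moves": [[[0,0,8,0],[0,0,16,0],[0,0,22,0],[0,0,27,0],[0,0,31,0]]]}}

```text
t: 17.17
position: [0.5133, 0.1044, 0.0783]
eef_rot: [-0.0, 1.0, 0.001, 0.001]
contact_force: [0.7, 0.8, -1.6]
width: 0.388
```

{"op": "apply_moves", "data": {"moves": [[[0,0,1.5,0],[0,0,3,0],[0,0,4,0],[0,0,5,0],[0,0,5,0]]]}}

```text
t: 17.58
position: [0.5128, 0.1046, 0.0732]
eef_rot: [-0.0, 1.0, 0.002, 0.0]
contact_force: [-1.0, -0.1, -2.2]
width: 0.389
```

{"op": "apply_moves", "data": {"moves": [[[0,0,0.7,0],[0,0,1.3,0],[0,0,2,0],[0,0,2,0],[0,0,2,0]]]}}

```text
t: 18.0
position: [0.513, 0.1046, 0.0728]
eef_rot: [0.0, 1.0, 0.002, 0.0]
contact_force: [-4.6, -1.1, 12.6]
width: 0.387
```

{"op": "apply_moves", "data": {"moves": [[[0,0,-0.8,0],[0,0,-0.8,0],[0,0,-0.8,0],[0,0,-0.8,0],[0,0,-0.8,0]]]}}

```text
t: 18.42
position: [0.5131, 0.1047, 0.0729]
eef_rot: [0.0, 1.0, 0.002, 0.0]
contact_force: [-1.2, -0.7, 7.7]
width: 0.387
```

{"op": "apply_moves", "data": {"moves": [[[0,0,0,0],[0,0,0,0],[0,0,0,0],[0,0,0,0],[0,0,0,0]]], "hand": -0.2}}

```text
t: 18.83
position: [0.5127, 0.1045, 0.0718]
eef_rot: [0.0, 1.0, 0.002, -0.0]
contact_force: [-0.0, 0.8, -0.2]
width: 0.602
```

{"op": "apply_moves", "data": {"moves": [[[0,0,-10,0],[0,0,-25,0],[0,0,-45,0],[0,0,-70,0],[0,0,-100,0]]]}}

```text
t: 19.25
position: [0.5118, 0.1045, 0.1726]
eef_rot: [0.0, 1.0, 0.002, -0.001]
contact_force: [1.4, -0.3, 0.8]
width: 0.599
```

{"op": "apply_moves", "data": {"moves": [[[0,0,-35,0],[0,0,-70,0],[0,0,-105,0],[-20,0,-130,0],[-50,0,-150,0]]]}}

```text
t: 19.67
position: [0.4641, 0.1046, 0.3249]
eef_rot: [-0.001, 1.0, 0.001, 0.002]
contact_force: [-1.0, 0.3, 0.3]
width: 0.601
```

```bash
python3 - <<'E'
from h import *
o=robot.get_obs();print(o['position'],o['eef_rot'],o['joint_pos'],o['contact_force'])
c=shot('top','top5');d=shot('side','side5')
a=cv2.resize(c['color'][110:270,110:270],(400,400),interpolation=cv2.INTER_CUBIC)
b=cv2.resize(d['color'][60:220,130:290],(400,400),interpolation=cv2.INTER_CUBIC)
cv2.imwrite('pics/c5.png',np.hstack([a,b]))
E
```

```text
[0.4641 0.1046 0.3249] [-0.0007  1.      0.0013  0.0018] [ 0.0808  0.0887 -0.3945  1.8562  0.0363  1.1997 -1.8936] [-0.9994  0.2579  0.2727]
```

View pics/c5.png

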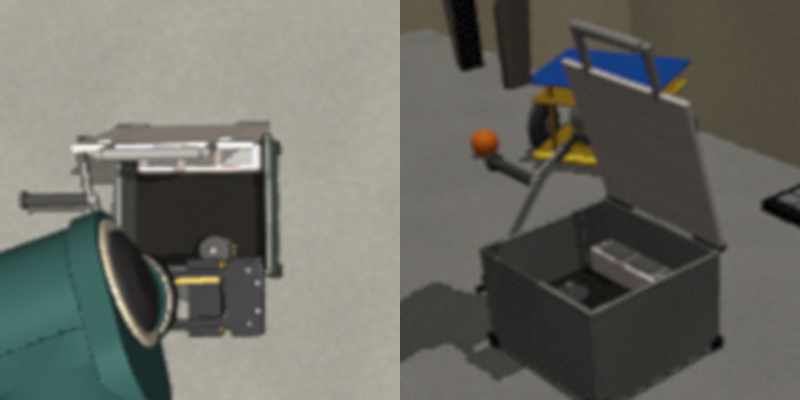

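```bash
python3 - <<'E'
from h import *
T=load('top5');S=load('side5')
tp=lambda x,y:(110+x*.4-.3,110+y*.4-.3); sp=lambda x,y:(130+x*.4-.3,60+y*.4-.3)
print('disc',tri(T,tp(26,200),S,sp(92,160)),'in',tri(T,tp(85,200),S,sp(130,178)))
for x in (26,55,85): print(onz(T,*tp(x,200),.1587))
print('exp grip',proj(T,(.5727,.283,.1587)),proj(S,(.5727,.283,.1587)), 'in px',tp(45,200),sp(105,167))
# circle
f=np.array([-69,72])
for xf in(-66,-69,-72):
  f=np.array([xf,72.])
  def K(th,up):
    P=np.array([85-75*np.cos(th),122+75*np.sin(th)]);D=P-f;d=np.hypot(*D)
    a=np.arccos(min(1,(113**2+d*d-4900)/(226*d)));ph=np.arctan2(D[1],D[0])+(a if up else -a)
    return f+113*np.array([np.cos(ph),np.sin(ph)]),ph
  print(xf,[ (th,K(th,0)[0].round(1)) for th in (1.2,.9,.6,.3,.2,.1,.05,0)])
f=np.array([-69,72.])
for z in np.arange(160,58,-5.): 
    print(z,round(f[0]+np.sqrt(113**2-(z-72)**2),1),end='; ')
E
```

```text
disc (array([0.5721, 0.305 , 0.1616]), np.float64(0.0007430116605863612)) in (array([0.572 , 0.2381, 0.1614]), np.float64(0.002699523798615121))
[0.5727 0.3058 0.1587]
[0.572  0.2734 0.1587]
[0.5712 0.2397 0.1587]
exp grip (np.float64(128.2553854488583), np.float64(189.52592844542247)) (np.float64(171.60133938047397), np.float64(126.91999967135307)) in px (127.7, 189.7) (171.7, 126.5)
-66 [(1.2, array([ 33. , 126.4])), (0.9, array([ 40.1, 110.8])), (0.6, array([44.1, 97.6])), (0.3, array([46.5, 82.5])), (0.2, array([46.9, 76.5])), (0.1, array([47. , 69.8])), (0.05, array([46.8, 66.2])), (0, array([46.6, 62.3]))]
-69 [(1.2, array([ 29.1, 128.1])), (0.9, array([ 37.1, 110.8])), (0.6, array([41.3, 96.7])), (0.3, array([43.6, 81.1])), (0.2, array([44. , 74.9])), (0.1, array([43.9, 68.1])), (0.05, array([43.7, 64.4])), (0, array([43.4, 60.5]))]
-72 [(1.2, array([ 24.9, 130.1])), (0.9, array([ 34.1, 110.9])), (0.6, array([38.4, 96. ])), (0.3, array([40.7, 79.7])), (0.2, array([41. , 73.4])), (0.1, array([40.9, 66.5])), (0.05, array([40.6, 62.8])), (0, array([40.2, 58.9]))]
160.0 1.9; 155.0 7.7; 150.0 12.8; 145.0 17.3; 140.0 21.2; 135.0 24.8; 130.0 28.0; 125.0 30.8; 120.0 33.3; 115.0 35.5; 110.0 37.4; 105.0 39.1; 100.0 40.5; 95.0 41.6; 90.0 42.6; 85.0 43.2; 80.0 43.7; 75.0 44.0; 70.0 44.0; 65.0 43.8; 60.0 43.4;
```

Motor stands in the case. The pin triangulates to x=0.572, z=0.161, matching the stay geometry. Now go to the pin.

{"op": "apply_moves", "data": {"moves": [[[0,-30,0,0],[0,-70,0,0],[0,-110,0,0],[0,-145,0,0],[0,-178,0,0]]], "hand": -0.2}}

```text
t: 20.18
position: [0.4618, 0.2844, 0.3219]
eef_rot: [-0.0, 1.0, 0.002, -0.0]
contact_force: [0.4, -0.2, 0.5]
width: 0.6
```

{"op": "apply_moves", "data": {"moves": [[[0,0,0,-7],[0,0,0,-14],[0,0,0,-21],[0,0,0,-28],[0,0,0,-35]]]}}

```text
t: 20.6
position: [0.4622, 0.2824, 0.3215]
eef_rot: [0.0, 0.952, 0.305, -0.0]
contact_force: [0.1, -0.4, -0.2]
width: 0.601
```

{"op": "apply_moves", "data": {"moves": [[[0,0,0,-7],[0,0,0,-14],[0,0,0,-21],[0,0,0,-28],[0,0,0,-35]]]}}

```text
t: 21.02
position: [0.4622, 0.2823, 0.3216]
eef_rot: [-0.0, 0.816, 0.577, -0.0]
contact_force: [-0.4, 0.7, -0.2]
width: 0.602
```

{"op": "apply_moves", "data": {"moves": [[[0,0,0,-7],[0,0,0,-14],[0,0,0,-20],[0,0,0,-20],[0,0,0,-20]]]}}

```text
t: 21.43
position: [0.4623, 0.2822, 0.3216]
eef_rot: [-0.0, 0.707, 0.707, -0.0]
contact_force: [-0.1, 0.4, -0.8]
width: 0.605
```

{"op": "apply_moves", "data": {"moves": [[[0,20,0,0],[0,48,0,0],[0,76,0,0],[1,98,10,0],[1,110,25,0]]]}}

```text
t: 21.85
position: [0.5755, 0.2834, 0.2972]
eef_rot: [0.001, 0.708, 0.706, 0.001]
contact_force: [0.5, -0.5, -0.4]
width: 0.602
```

{"op": "apply_moves", "data": {"moves": [[[0,0,20,0],[0,0,45,0],[0,0,70,0],[0,0,90,0],[0,0,105,0]]]}}

```text
t: 22.27
position: [0.5715, 0.2831, 0.1894]
eef_rot: [-0.0, 0.707, 0.707, -0.001]
contact_force: [-0.3, 0.2, 0.5]
width: 0.599
```

{"op": "apply_moves", "data": {"moves": [[[0,0,12,0],[0,0,24,0],[0,0,36,0],[0,0,46,0],[0,0,50,0]]]}}

```text
t: 22.68
position: [0.5717, 0.2834, 0.1404]
eef_rot: [-0.0, 0.706, 0.708, -0.001]
contact_force: [0.4, 0.3, -1.3]
width: 0.602
```

```bash
python3 - <<'E'
from h import *
o=robot.get_obs();print(o['position'],o['contact_force'])
c=shot('top','top6');d=shot('side','side6')
a=cv2.resize(c['color'][110:270,90:250],(400,400),interpolation=cv2.INTER_CUBIC)
b=cv2.resize(d['color'][70:170,130:230],(400,400),interpolation=cv2.INTER_CUBIC)
cv2.imwrite('pics/c6.png',np.hstack([a,b]))
E
```

```text
[0.5717 0.2834 0.1404] [ 0.3907  0.2668 -1.2684]
```

View pics/c6.png

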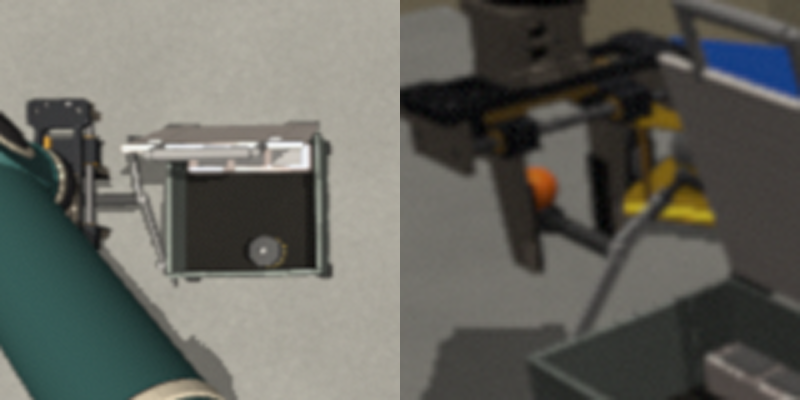

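The pin lies between the fingers. Grip and follow the circle down.

{"op": "apply_moves", "data": {"moves": [[[0,0,0,0],[0,0,0,0],[0,0,0,0],[0,0,0,0],[0,0,0,0]]], "hand": 1, "newtons": 40}}

```text
t: 23.2
position: [0.5724, 0.2838, 0.1424]
eef_rot: [0.0, 0.706, 0.708, 0.0]
contact_force: [0.5, 1.3, 0.7]
width: 0.261
```

{"op": "apply_moves", "data": {"moves": [[[0,1.2,1,0],[0,2.4,2,0],[0,3.5,3,0],[0,4.7,4,0],[0,5.8,5,0]]]}}

```text
t: 23.62
position: [0.5786, 0.2839, 0.1372]
eef_rot: [0.0, 0.706, 0.708, 0.0]
contact_force: [1.5, -0.2, 2.3]
width: 0.139
```

{"op": "apply_moves", "data": {"moves": [[[0,2.1,2,0],[0,4.1,4,0],[0,6.1,6,0],[0,7.9,8,0],[0,9.6,10,0]]]}}

```text
t: 24.03
position: [0.5883, 0.2839, 0.1269]
eef_rot: [0.0, 0.706, 0.708, 0.0]
contact_force: [3.1, 0.6, 2.7]
width: 0.139
```

{"op": "apply_moves", "data": {"moves": [[[0,1.6,2,0],[0,3.2,4,0],[0,4.7,6,0],[0,6.1,8,0],[0,7.5,10,0]]]}}

```text
t: 24.45
position: [0.5957, 0.2839, 0.1169]
eef_rot: [0.0, 0.706, 0.708, 0.0]
contact_force: [4.7, 0.9, 2.7]
width: 0.138
```

{"op": "apply_moves", "data": {"moves": [[[0,1.7,2,0],[0,3.2,4,0],[0,4.5,6,0],[0,5.7,8,0],[0,6.8,10,0]]]}}

```text
t: 24.87
position: [0.6018, 0.2839, 0.1065]
eef_rot: [-0.0, 0.706, 0.708, -0.0]
contact_force: [4.7, 1.3, -0.9]
width: 0.144
```

{"op": "apply_moves", "data": {"moves": [[[0,1.1,2,0],[0,2.1,4,0],[0,3.1,6,0],[0,4,8,0],[0,4.7,10,0]]]}}

```text
t: 25.28
position: [0.6064, 0.2839, 0.0964]
eef_rot: [-0.0, 0.706, 0.708, -0.0]
contact_force: [4.3, 2.3, -2.1]
width: 0.139
```

```bash
python3 - <<'E'
from h import *
o=robot.get_obs();print(o['position'],o['contact_force'],o['width'])
d=shot('side','side7')
cv2.imwrite('pics/c7.png',cv2.resize(d['color'][60:220,130:290],(480,480),interpolation=cv2.INTER_CUBIC))
E
```

```text
[0.6064 0.2839 0.0964] [ 4.3414  2.3351 -2.1446] 0.13853820042704348
```

View pics/c7.png

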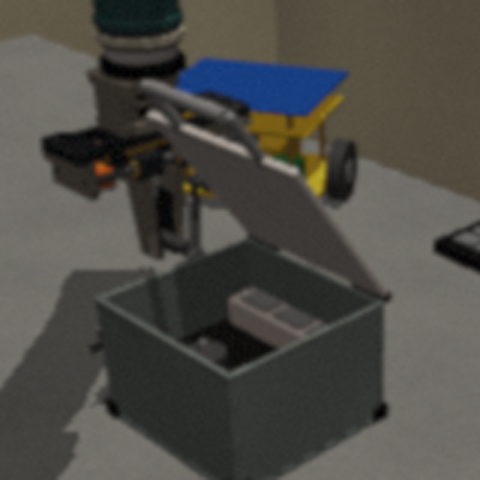

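{"op": "apply_moves", "data": {"moves": [[[0,0.8,2,0],[0,1.6,4,0],[0,2.3,6,0],[0,3,8,0],[0,3.6,10,0]]]}}

```text
t: 25.75
position: [0.61, 0.284, 0.0861]
eef_rot: [-0.0, 0.706, 0.708, -0.0]
contact_force: [5.4, 3.2, -5.8]
width: 0.14
```

{"op": "apply_moves", "data": {"moves": [[[0,0.6,2,0],[0,1.2,4,0],[0,1.7,6,0],[0,2.1,8,0],[0,2.5,10,0]]]}}

```text
t: 26.17
position: [0.6124, 0.284, 0.0758]
eef_rot: [-0.0, 0.706, 0.708, -0.0]
contact_force: [4.4, 3.3, -7.1]
width: 0.143
```

{"op": "apply_moves", "data": {"moves": [[[0,0.4,2,0],[0,0.7,4,0],[0,1,6,0],[0,1.3,8,0],[0,1.6,10,0]]]}}

```text
t: 26.58
position: [0.6139, 0.284, 0.0657]
eef_rot: [-0.0, 0.706, 0.708, -0.0]
contact_force: [5.1, 2.5, -7.6]
width: 0.136
```

{"op": "apply_moves", "data": {"moves": [[[0,0.2,1.5,0],[0,0.4,3,0],[0,0.5,4.5,0],[0,0.6,6,0],[0,0.7,7.5,0]]]}}

```text
t: 27.0
position: [0.6143, 0.284, 0.0581]
eef_rot: [-0.001, 0.706, 0.708, -0.0]
contact_force: [5.4, 3.7, -7.8]
width: 0.142
```

{"op": "apply_moves", "data": {"moves": [[[0,0,1.5,0],[0,0,3,0],[0,0,4.5,0],[0,0,6,0],[0,0,7.5,0]]]}}

```text
t: 27.42
position: [0.6143, 0.284, 0.0506]
eef_rot: [-0.001, 0.706, 0.708, -0.0]
contact_force: [4.5, 3.5, -7.1]
width: 0.137
```

{"op": "apply_moves", "data": {"moves": [[[0,-0.1,1,0],[0,-0.1,2,0],[0,-0.2,3,0],[0,-0.2,3,0],[0,-0.2,3,0]]]}}

```text
t: 27.83
position: [0.6141, 0.284, 0.0476]
eef_rot: [-0.001, 0.706, 0.708, -0.0]
contact_force: [4.5, 3.3, -7.7]
width: 0.141
```

{"op": "apply_moves", "data": {"moves": [[[0,0,0.7,0],[0,0,1.4,0],[0,-0.1,2,0],[0,-0.1,2,0],[0,-0.1,2,0]]]}}

```text
t: 28.25
position: [0.614, 0.284, 0.0456]
eef_rot: [-0.001, 0.706, 0.708, -0.0]
contact_force: [4.5, 3.4, -7.9]
width: 0.136
```

{"op": "apply_moves", "data": {"moves": [[[0,0,0.7,0],[0,0,1.4,0],[0,-0.1,2,0],[0,-0.1,2,0],[0,-0.1,2,0]]]}}

```text
t: 28.67
position: [0.6138, 0.284, 0.0436]
eef_rot: [-0.001, 0.706, 0.708, -0.001]
contact_force: [4.5, 3.0, -6.8]
width: 0.138
```

{"op": "apply_moves", "data": {"moves": [[[0,0,0.5,0],[0,0,1,0],[0,-0.1,1.5,0],[0,-0.1,1.5,0],[0,-0.1,1.5,0]]]}}

```text
t: 29.08
position: [0.6139, 0.2839, 0.0432]
eef_rot: [-0.0, 0.706, 0.708, -0.0]
contact_force: [1.7, 2.1, -3.9]
width: 0.137
```

{"op": "apply_moves", "data": {"moves": [[[0,0,0.5,0],[0,0,1,0],[0,0,1,0],[0,0,1,0],[0,0,1,0]]]}}

```text
t: 29.5
position: [0.6141, 0.2837, 0.0427]
eef_rot: [0.0, 0.706, 0.708, -0.0]
contact_force: [-0.2, 0.2, 1.4]
width: 0.138
```

```bash
python3 - <<'E'
from h import *
o=robot.get_obs();print(o['position'],o['contact_force'],o['width'])
d=shot('side','side8');s0=cv2.imread('pics/side0.png')
a=cv2.resize(d['color'][100:220,140:270],(400,370),interpolation=cv2.INTER_CUBIC)
b=cv2.resize(s0[100:220,140:270],(400,370),interpolation=cv2.INTER_CUBIC)
cv2.imwrite('pics/c8.png',np.hstack([a,b]))
E
```

```text
[0.6141 0.2837 0.0427] [-0.1699  0.218   1.3791] 0.1376283623348926
```

View pics/c8.png

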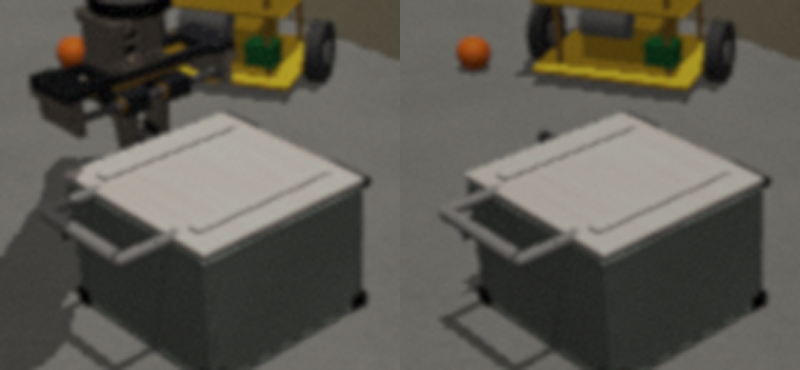

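The lid matches the shut picture and the wrist load is gone. Release and back off straight up.

{"op": "apply_moves", "data": {"moves": [[[0,0,0,0],[0,0,0,0],[0,0,0,0],[0,0,0,0],[0,0,0,0]]], "hand": -0.3}}

```text
t: 29.97
position: [0.6144, 0.2837, 0.0423]
eef_rot: [-0.0, 0.706, 0.708, -0.0]
contact_force: [0.5, -0.2, 0.5]
width: 0.479
```

{"op": "apply_moves", "data": {"moves": [[[0,0,0,0],[0,0,-5,0],[0,0,-20,0],[0,0,-40,0],[0,0,-65,0]]]}}

```text
t: 30.38
position: [0.6138, 0.2837, 0.1081]
eef_rot: [-0.0, 0.706, 0.708, -0.001]
contact_force: [-0.5, -0.5, 0.2]
width: 0.647
```

{"op": "apply_moves", "data": {"moves": [[[0,0,-30,0],[0,0,-60,0],[0,0,-90,0],[0,0,-110,0],[0,0,-120,0]]]}}

```text
t: 30.8
position: [0.6156, 0.2851, 0.2327]
eef_rot: [0.001, 0.706, 0.708, 0.003]
contact_force: [0.6, 0.9, -0.7]
width: 0.65
```

{"op": "apply_moves", "data": {"moves": [[[0,0,0,0],[0,0,0,0],[0,0,0,0],[0,0,0,0],[0,0,0,0]]]}}

```text
t: 31.22
position: [0.6138, 0.2835, 0.2258]
eef_rot: [-0.001, 0.706, 0.708, -0.001]
contact_force: [0.8, 0.0, -0.1]
width: 0.647
```

```bash
python3 - <<'E'
from h import *
o=robot.get_obs();print(o['t'],o['position'],o['contact_force'],o['width'])
d=shot('side','side9')['color'];s0=cv2.imread('pics/side0.png')
a=cv2.resize(d[100:220,140:270],(400,370),interpolation=cv2.INTER_CUBIC)
b=cv2.resize(d[230:360,270:440],(400,306),interpolation=cv2.INTER_CUBIC)
b=cv2.copyMakeBorder(b,0,64,0,0,cv2.BORDER_CONSTANT)
cv2.imwrite('pics/c9.png',np.hstack([a,b]))
print('lid diff',np.abs(d[150:210,185:255].astype(int)-s0[150:210,185:255]).mean(), 'wheel/spool diff',np.abs(d[255:305,285:350].astype(int)-s0[255:305,285:350]).mean())
E
```

```text
31.2167 [0.6138 0.2835 0.2258] [ 0.8095  0.037  -0.0992] 0.6471363274196246
lid diff 2.467063492063492 wheel/spool diff 2.7765128205128207
```

View pics/c9.png

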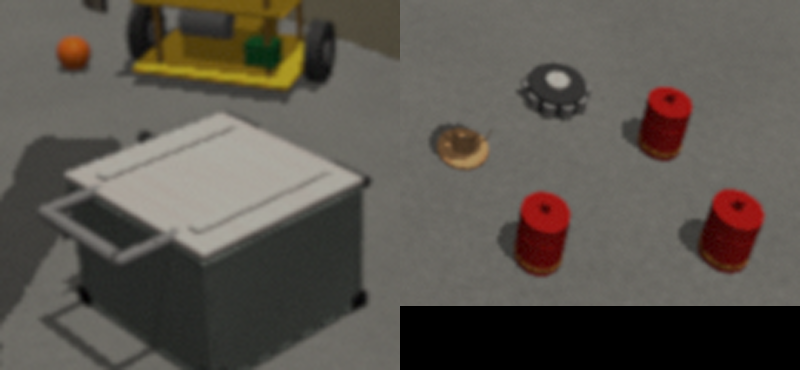

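The lid is shut, the wheel and spool are where they were, and the robot is clear of everything.

```bash
python3 -c "
from plant import robot
print(robot.job_done())"
```

```text
the job is handed in; nothing more can be done
None
```

The whole sequence ran through and I handed the job in at about 31 s; `job_done()` reports no verdict.

- **Lid opened:** I lifted it by its bar until the pull rose to about 5 N and the bar stopped moving, at about 1.32 rad. It stood open by itself after I let go.
- **Motor placed:** I set the grey motor down upright on the case floor. The contact force was about 13 N before I eased off and released. The later pictures with the lid still up show it standing there.
- **Lid closed:** I gripped the stay pin, broke the stay and lowered the lid along the knuckle's circle. I stopped when the lid's weight came off the wrist, with the force going from -8 N to about +1 N.

**Last checks:** the lid looks the same as in the first shut picture. The wheel, the spool and the red look-alikes stand where they were. The gripper is clear, with only noise-level force readings.

Not checked directly: the lid's speed and the stay spring's stretch, which I only inferred from slow motion and low forces. I could not see the motor once the lid was shut. No check failed or disagreed.

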